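Seat a rock core and hold the probe boom at its set mark

TASK

Pick up the dark grey granite core and stand it down, without dropping it, inside the brass ring of the teal probe gauge, and let go of it. Then squeeze the orange lock button into the black grip of the telescoping boom to free it, and keeping it squeezed draw the boom out until its black pointer lines up with the red rider on the white scale. Finish while still holding the grip there with the button squeezed in, and leave the other two cores, the wash bottle and the rider where they are.

Things in the scene. Friction and masses are not known exactly. Their poses are not given: they have to be found in the camera images.
- granite_mid (a point): centre (half-way up, 30 mm over its foot) of the dark grey granite core: a plain upright stone cylinder, 54 mm diameter, 60 mm tall, about 0.36 kg; z along its axis. It stands on the table in one of three places, the reddish and the cream core in the other two.
- sandstone_mid (a point): centre of the reddish sandstone core, 54 mm diameter, 60 mm tall; a bystander
- limestone_mid (a point): centre of the cream limestone core, 54 mm diameter, 60 mm tall; a bystander
- wash_bottle: white plastic bottle with a red cap, 64 mm diameter, 170 mm tall, origin under its centre; a bystander
- seat (a point): centre of the floor inside the brass ring, where the core's foot belongs. Ring: 59 mm inside, 74 outside, 8 high, on the fixed teal base plate, whose top (the floor) is 20 mm over the table. Axes: the gauge's own, z up, -y is the way the boom pulls out. Boom fully in, its head is 135 mm to +y; drawn out it passes over this point, probe tip 100 mm over the table.
- grip (a point): middle of the upright black grip on the boom's head, 205 mm over the table, moving with it; axes as seat. Block 24 mm in x and in y, reaching 26 mm above and 29 mm below this point, both x sides free (a thin rod lies 24 mm to +x, 34 mm lower). Squeeze it across x from above: one finger on the plain -x side, one on the button at +x.
- lock_button: orange lock button on the grip's +x side, 20 mm in y, 26 mm tall; origin at its outer face, 22 mm to +x of grip when out, 14 mm fully in (grip with button 34 mm across when out, 26 in). Sprung: 6 N to start, 9 N fully in. Out, it locks the boom; 4 mm or more in, the boom is free; let go, it springs out and locks. Axes as seat.
- boom (a joint): how far the boom is drawn out, m: 0 fully in, 0.19 fully out; it slides along the gauge's -y with about 2 N of friction when unlocked
- rider (a joint): reading on the scale at which the red rider is set, m, in the same count as boom: pointer and rider line up when the two are equal. It slides if knocked.
- index (a point): tip of the black pointer that travels with the boom over the white scale on top of the tube, about 179 mm over the table; same axes as seat
- rider_mark (a point): middle of the red rider, a clip 8 mm wide (in y) on the white scale on top of the tube; same axes as seat
Mind the look-alikes: they are no part of the job. Several things look just like the part that bears granite_mid: the one meant starts farthest to the robot's right.

How it is judged (in metres and radians):
On the way, in this order (a step that is already met when the one before it is completed fails the run):
1. the granite core stands in the brass ring, let go (horizontal distance between granite_mid and seat below 0.005 m and z of granite_mid in the frame of seat between 0.026 and 0.033 m and angle between the z axis of granite_mid and the z axis of seat, either way round below 0.06 rad and contact force between the fingers and granite below 0.3 N), for 0.2 s.
2. the lock button is squeezed in by the fingers (x of lock_button in the frame of grip below 0.0185 m and contact force between the fingers and lock_button above 2 N), for 0.2 s.
At the end, for the whole second after the job is handed in: The granite core stands upright in the brass ring on its floor (within 5 mm of the centre), untouched; the fingers hold the lock button in (at least 3.5 mm, over 2 N); the pointer is within 4 mm of the middle of the red rider and at rest; the other two cores are within 20 mm of where they stood (all of step 1 and all of step 2 and y of index in the frame of rider_mark between -0.004 and 0.004 m and velocity of joint boom between -0.01 and 0.01 m/s and distance of each of sandstone_mid, limestone_mid from where it was at the start of the episode below 0.02 m); the arm keeps its last pose, push and grip.
It fails at once if a bystander core or the wash bottle is moved by more than 20 mm (distance of any of sandstone_mid, limestone_mid, wash_bottle from where it was at the start of the episode above 0.02 m).
It fails at once if the rider is shifted on its scale by more than 3 mm (distance of rider_mark from where it was at the start of the episode above 0.003 m).
It fails at once if the granite core is dropped (falls freely faster than 0.5 m/s) (contact force between the fingers and granite below 0.1 N and linear speed of granite above 0.5 m/s).
It fails at once if the boom is dragged while its lock button is out (x of lock_button in the frame of grip above 0.0215 m and (velocity of joint boom above 0.03 m/s or velocity of joint boom below -0.03 m/s)).
It also fails if it takes over 59 s, if anything falls off the work surface, if the arm or the gripper's body presses on something with over 40 N, if the wrist force passes 120 N, or if a joint passes its speed limit or range.

ROBOT

A 6-joint arm with a two-finger parallel gripper is mounted at the origin on the work surface. World frame = base frame: x ahead of the robot, y to its left, z up, the work surface at z = 0. Lengths are in mm, angles in rad, forces in N, time in s.
With the tool pointing down it reaches from about 425 to 1125 mm from the base axis. Payload 14.9 kg.
Tool frame: the origin (TCP) lies midway between the tips of the shut fingers; the grasp point (between the pads) lies 19 mm behind it; z points along the fingers, y is the direction in which the jaws open and shut (so a half turn about z gives the same grasp; the last joint's range is limited). The gripper opens to 91 mm and grips with 3 to 60 N. Pads are 32 mm wide; open, the fingers measure 118 mm over their backs; the gripper's body (76 mm by 178 mm) begins 60 mm behind the grasp point.
Start: joints at [-1.17, 0.379, 1.734, -0, 1.028, -0.033], TCP at [294.223, -635.178, 213.932] pointing down, gripper open.
Joint ranges: [-2.77, 2.77], [-0.74, 2.19], [0, 2.66], [-1.06, 4.2], [0.31, 2.87], [-3.08, 3.08]. Speed limits (rad/s): [1.89, 1.89, 2.39, 3.14, 3.14, 3.14].

INTERFACE

Orientations are given as a rotation vector (axis times angle).
In Python, from cell import r, optics gives the robot as it stands.
- The arm moves only by the shell command python3 -m inch 'ROWS' [OPENING] [FORCE]. ROWS is JSON, a list of rows, each an object with "slide": the shift along the tool's x, y, z in cm, a list of three; "turn": the turn about the tool's z in degrees. A call has exactly 8 rows; each row shifts and turns the commanded pose from where the row before left it, along the tool's axes as they then stand; what a row does not reach is not made up. A row lasts 1/12 s, in which the tool goes at most 41.7 mm and 7.16 degrees, less where a joint would pass 70% of its speed; a pose out of reach is approached as far as the arm can. A call with a gripper value outside its range is refused whole. OPENING is the finger opening in cm, from 0 to 9.12, set as the call begins (- or left out, the last holds). The fingers move at their own pace and stop on an object; FORCE is the grip in N (left out, the last holds). Time passes only in rows, so rows that do not move let the fingers close, or fill a call up. It gives the time, the measured TCP pose, the force and the opening at its end, in the units of the state.
- r.read_state(): the state, without advancing time (a new reading comes with each control period).
- optics.get_image(name): name is "scene" or "top"; returns the picture (384x512x3 uint8, red, green, blue); there is no depth.
- optics.camera_params(name): a dict with "vfov" (degrees; the focal length in pixels is half the picture's height over the tangent of half this angle, whatever the lens; pixels are square), "cx", "cy" (the principal point, pixels), "k1" (the pictures are not rectified: a ray, as slopes to the right and down, at radius r is drawn at 1 + k1 r^2 times it, then the intrinsics apply), "rvec" (rotation vector, rad) and "tvec" (3), from world to camera coordinates, as OpenCV has them. Camera axes: x right, y down, z forward; pixel columns grow to the right and rows downward; lengths in mm; the calibration is good to about 2 mm. A picture is of the moment at which its call begins. camera_params takes no time and is no camera call.
- r.hand_in(): hands the job in, once; it reports no verdict.
The state is a dict: "clock": time; "qpos": joint angles; "dq": joint speeds; "tau": joint torques, N m; "tool_pos": TCP position; "ee_rot": TCP orientation; "ft_force": force on the tool from outside, world axes, zero at the start; "ft_torque": the same for the moment, N m; "width": finger opening in mm.
Only numpy, scipy, OpenCV 4.12 (cv2) and the standard library are available. Lean on these libraries where they do the work, as an engineer would, in place of code of your own. Each camera call takes 0.05 s, during which the arm holds its last target. There are 200 camera calls.

## Working session

There is one attempt and no reset: what is moved stays moved. The work goes in short steps, Python scripts to look and compute and a shell command to move; the robot and the scene stay as the last step left them, time stands still between calls to the robot, and variables do not carry over. Pictures are saved under pics/ and viewed, about 8 in all and at most 12, crops included, and the job is handed in when it is done.

```bash
ls; mkdir -p pics; cat > h.py <<'E'
import numpy as np, cv2
from cell import r, optics
def cam(n):
    p=optics.camera_params(n); R=cv2.Rodrigues(np.array(p["rvec"],float))[0]; return p,R,np.array(p["tvec"],float).ravel(),192/np.tan(np.radians(p["vfov"]/2))
def proj(n,X):
    p,R,t,f=cam(n); c=R@np.array(X,float)+t; u=c[:2]/c[2]; u=u*(1+p["k1"]*(u@u)); return u*f+[p["cx"],p["cy"]]
def ray(n,px):
    p,R,t,f=cam(n); d=(np.array(px,float)-[p["cx"],p["cy"]])/f; u=d.copy()
    for _ in range(30): u=d/(1+p["k1"]*(u@u))
    return -R.T@t, R.T@np.array([u[0],u[1],1])
def atz(n,px,z):
    o,d=ray(n,px); return o+d*(z-o[2])/d[2]
def snap(n,name,crop=None,s=1):
    im=optics.get_image(n)[:,:,::-1].copy(); cv2.imwrite(f"pics/{name}_raw.png",im)
    if crop: im=im[crop[1]:crop[3],crop[0]:crop[2]]
    cv2.imwrite(f"pics/{name}.png",cv2.resize(im,None,fx=s,fy=s,interpolation=cv2.INTER_CUBIC))
E
python3 - <<'E'
from h import *
for n in("scene","top"):
    snap(n,n+"0",None,1.5); print(n,optics.camera_params(n), -cam(n)[1].T@cam(n)[2])
print(r.read_state())
E
```

```text
pics
scene {'vfov': 44.04802634763789, 'cx': 260.4022426762253, 'cy': 194.1478884972694, 'k1': -0.06735714303045634, 'rvec': array([ 1.55242813,  1.98292281, -0.85079662]), 'tvec': array([  -3.73985201, -268.94736114, 1785.31445482])} [1428.23588274  366.71934733 1041.80303115]
top {'vfov': 52.270601830127596, 'cx': 257.0425852775137, 'cy': 187.46913814457298, 'k1': -0.046942241687108775, 'rvec': array([ 2.21845904, -2.15880917,  0.06868915]), 'tvec': array([ 110.61636804,  533.32414958, 1225.37758758])} [ 451.37409645  123.1697637  1256.70660693]
{'clock': 0.1, 'qpos': array([-1.17030964e+00,  3.79375153e-01,  1.73470122e+00,  2.31592584e-05,
        1.02849820e+00, -3.32840650e-02]), 'dq': array([-0.00057233, -0.00191179, -0.00176724,  0.00071603,  0.00114147,
        0.00074416]), 'tau': array([-1.79591771e-03, -7.65035963e+01, -4.35289872e+01,  6.51623192e-02,
        3.98612791e-02, -1.46512161e-05]), 'tool_pos': array([ 294.08200606, -634.84892213,  213.35102054]), 'ee_rot': array([-3.06705044e+00, -6.75809354e-01,  2.50891606e-04]), 'ft_force': array([ 0.18872632, -0.87000961, -0.30798944]), 'ft_torque': array([ 0.00194228, -0.02433166, -0.01674836]), 'width': 91.37884671864425}
```

View pics/scene0.png

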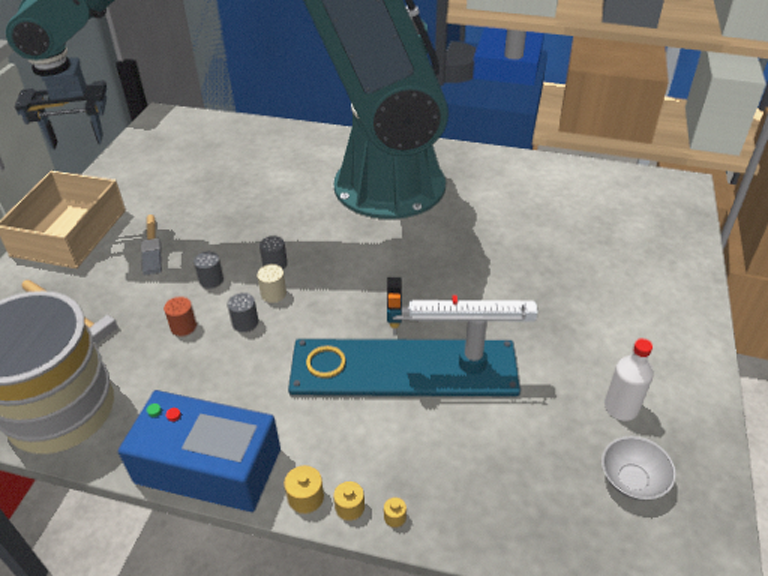

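View pics/top0.png

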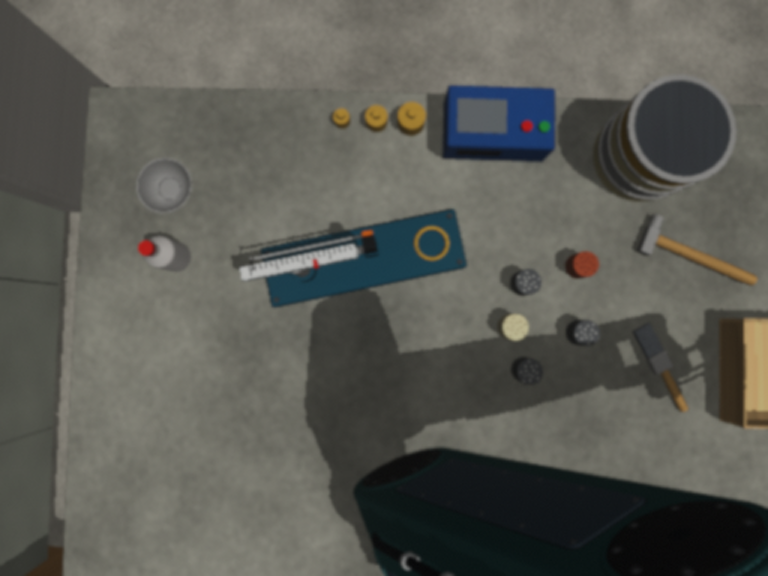

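Three dark grey cores look alike. In the scene picture (1.5x) they are at (208,269), (243,312) and (273,253). In the top picture they are at (584,331), (526,281) and (528,371), in the same order. The top picture's right is the robot's right, so (584,331), the same one as scene (208,269), should be the target. I'll check it in a close crop along with the gauge.

```bash
python3 - <<'E'
from h import *
s=1/1.5
for k,v in {"A":(584,331),"B":(526,281),"C":(528,371),"red":(584,265),"cream":(516,327),"ring":(432,243),"rider":(316,264)}.items():
    print(k,atz("top",np.array(v)*s,dict(ring=28,rider=180).get(k,60)).round())
for k,v in {"A":(208,258),"B":(243,300),"C":(273,242),"ring":(325,361),"rider":(455,299),"bottle":(642,347)}.items():
    print(k,atz("scene",np.array(v)*s,dict(ring=28,rider=180,bottle=170).get(k,60)).round())
a=cv2.imread("pics/top0_raw.png")[125:265,330:420]; b=cv2.imread("pics/scene0_raw.png")[150:240,100:200]
c=cv2.imread("pics/top0_raw.png")[130:210,150:320]; d=cv2.imread("pics/scene0_raw.png")[180:270,185:365]
rs=lambda i,w,h:cv2.resize(i,(w,h),interpolation=cv2.INTER_CUBIC)
cv2.imwrite("pics/c1.png",np.hstack([rs(a,360,560),rs(b,400,360).copy() if 0 else cv2.copyMakeBorder(rs(b,400,360),0,200,0,0,0)]))
cv2.imwrite("pics/c2.png",np.vstack([cv2.copyMakeBorder(rs(c,680,320),0,0,0,0,0),cv2.resize(d,(680,340),interpolation=3)])[:, :]) 
E
```

```text
A [ 436. -283.   60.]
B [ 536. -163.   60.]
C [ 353. -169.   60.]
red [ 572. -282.   60.]
cream [ 441. -143.   60.]
ring [613.  29.  28.]
rider [548. 254. 180.]
A [ 430. -285.   60.]
B [ 530. -164.   60.]
C [ 348. -170.   60.]
ring [616.  32.  28.]
rider [550. 257. 180.]
bottle [578. 575. 170.]
```

View pics/c1.png

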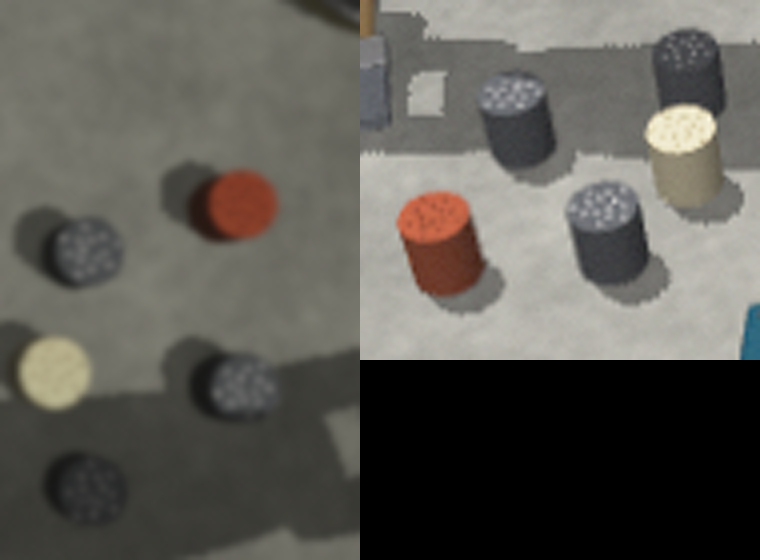

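View pics/c2.png

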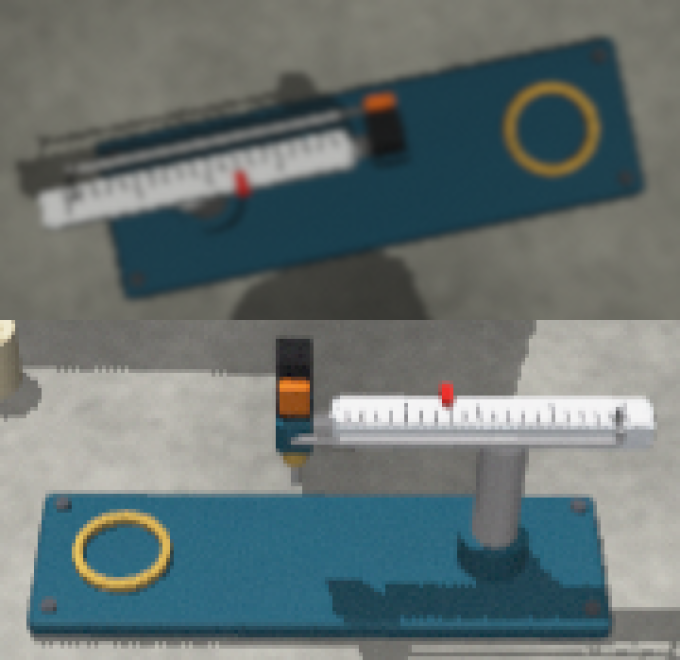

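The crop confirms that core A has the same dark speckled granite as the other two and is farthest right: top (391,221.5), scene (138.8,173.8). The second crop shows the ring at top (288,162) and scene (217,241), the orange button at world +x, the red rider on the scale, and a dark pointer mark near the far end of the scale.

```bash
cat >> h.py <<'E'
def tri(pt,ps):
    (o1,d1),(o2,d2)=ray("top",pt),ray("scene",ps); d1/=np.linalg.norm(d1); d2/=np.linalg.norm(d2)
    s=np.linalg.lstsq(np.c_[d1,-d2],o2-o1,rcond=None)[0]; a,b=o1+s[0]*d1,o2+s[1]*d2
    return ((a+b)/2).round(1), round(float(np.linalg.norm(a-b)),1)
T=lambda x,y:(x/4+150-.375,y/4+130-.375)
S=lambda x,y:(x/3.778+185-.37,(y-320)/3.778+180-.37)
E
python3 - <<'E'
from h import *
print("A",tri((391-.4,221.5-.4),(138.4,173.4)),atz("top",(390.6,221.1),60).round(1),atz("scene",(138.4,173.4),60).round(1))
print("ring",tri(T(552,128),S(122,550)),atz("top",T(552,128),28).round(1),atz("scene",S(122,550),28).round(1))
print("rider",tri(T(242,184),S(447,395)),"ptr",tri(T(70,200),S(618,415)))
print("grip top",tri(T(385,130),S(294,352)))
ang=lambda n,F,a,b,z:np.degrees(np.arctan2(*(lambda d:(-d[0],d[1]))(atz(n,F(*b),z)-atz(n,F(*a),z))))
print("yaw (y axis from world y):",ang("top",T,(642,190),(127,298),20),ang("top",T,(360,135),(42,195),179),ang("scene",S,(30,628),(610,628),20),ang("scene",S,(47,494),(590,494),20),ang("scene",S,(332,395),(652,398),179))
print("corners",[atz("top",T(*c),20)[:2].round() for c in((642,190),(127,298),(607,38))],[atz("scene",S(*c),20)[:2].round() for c in((30,628),(610,628),(47,494),(590,494))])
st=r.read_state();print(cv2.Rodrigues(st["ee_rot"])[0].round(3))
E
```

```text
A (array([ 434.8, -285.9,   58.9]), 3.1) [ 435.3 -287.1   60. ] [ 436.  -283.4   60. ]
ring (array([614. ,  31. ,  26.1]), 0.9) [613.9  30.7  28. ] [615.4  32.   28. ]
rider (array([549.2, 255.8, 178. ]), 0.4) ptr (array([535.5, 374.2, 173.5]), 3.1)
grip top (array([583.1, 156.2, 227.4]), 0.0)
yaw (y axis from world y): 13.427562470695902 12.26422219961353 13.74207380800993 13.714069953771354 12.910670156366006
corners [array([567., -42.]), array([471., 363.]), array([689., -12.])] [array([695., -13.]), array([596., 393.]), array([569., -44.]), array([470., 362.])]
[[ 0.907  0.42  -0.   ]
 [ 0.42  -0.907  0.001]
 [ 0.    -0.001 -1.   ]]
```

```bash
python3 -m inch '[{"slide":[0,0,0],"turn":-7},{"slide":[0,0,0],"turn":-7},{"slide":[0,0,0],"turn":-7},{"slide":[0,0,0],"turn":-7},{"slide":[0,0,0],"turn":-7},{"slide":[0,0,0],"turn":-7},{"slide":[0,0,0],"turn":-7},{"slide":[0,0,0],"turn":-7}]' 9.1 25
python3 -m inch '[{"slide":[0,0,0],"turn":-7},{"slide":[0,0,0],"turn":-7},{"slide":[0,0,0],"turn":-7},{"slide":[0,0,0],"turn":-1.8},{"slide":[2.5,1.8,0],"turn":0},{"slide":[2.5,1.8,0],"turn":0},{"slide":[2.5,1.8,0],"turn":0},{"slide":[2.5,1.8,0],"turn":0}]'
python3 -m inch '[{"slide":[2.5,1.8,0],"turn":0},{"slide":[2.5,1.8,0],"turn":0},{"slide":[2.5,1.8,0],"turn":0},{"slide":[2.5,1.8,0],"turn":0},{"slide":[2.5,1.8,0],"turn":0},{"slide":[0,0,0],"turn":0},{"slide":[0,0,0],"turn":0},{"slide":[0,0,0],"turn":0}]'
cat >> h.py <<'E'
def delta(goal,yaw=None):
    st=r.read_state(); R=cv2.Rodrigues(st["ee_rot"])[0]; print("t",st["clock"],"tcp",st["tool_pos"].round(1),"yaw_y",np.degrees(np.arctan2(R[1,1],R[0,1])).round(2),"tilt",R[2].round(3),"q",st["qpos"].round(2),"w",round(st["width"],1),"F",st["ft_force"].round(1))
    print("slide cm",(R.T@(np.array(goal)-st["tool_pos"])/10).round(2))
E
python3 -c "
from h import *
delta((435.2,-285.5,100))"
```

```text
clock: 0.77
tool_pos: [294.1, -635.0, 213.6]
ee_rot: [-2.385, -2.044, -0.0]
ft_force: [0.7, 0.2, 0.6]
width: 91.0
clock: 1.43
tool_pos: [340.6, -519.5, 213.5]
ee_rot: [-1.942, -2.469, -0.0]
ft_force: [0.5, 0.3, 0.5]
width: 91.2
clock: 2.1
tool_pos: [398.6, -378.6, 214.0]
ee_rot: [1.941, 2.47, -0.0]
ft_force: [-0.2, 0.0, -0.7]
width: 90.7
t 2.1 tcp [ 398.6 -378.6  214. ] yaw_y 13.68 tilt [-0.  0. -1.] q [-0.8   0.14  2.04 -0.    0.96 -1.04] w 90.7 F [-0.2  0.  -0.7]
slide cm [ 8.18  5.76 11.39]
```

```bash
python3 -m inch '[{"slide":[1.64,1.15,0.5],"turn":0},{"slide":[1.64,1.15,0.5],"turn":0},{"slide":[1.64,1.15,1],"turn":0},{"slide":[1.64,1.15,2],"turn":0},{"slide":[1.62,1.16,2],"turn":0},{"slide":[0,0,3],"turn":0},{"slide":[0,0,2.4],"turn":0},{"slide":[0,0,0],"turn":0}]'
python3 - <<'E'
from h import *
delta((435.2,-285.5,15))
i=optics.get_image("scene")[:,:,::-1][140:215,90:200]; j=optics.get_image("top")[:,:,::-1][170:270,340:450]
cv2.imwrite("pics/p1.png",np.hstack([cv2.resize(i,(440,400))[:0] if 0 else cv2.copyMakeBorder(cv2.resize(i,(440,300),interpolation=3),0,100,0,0,0) if 0 else cv2.resize(i,(396,270),interpolation=3),cv2.resize(j,(297,270),interpolation=3)]))
E
```

```text
clock: 2.77
tool_pos: [433.0, -284.4, 96.0]
ee_rot: [-1.939, -2.465, 0.001]
ft_force: [-0.2, 0.9, -0.9]
width: 91.3
t 2.7667 tcp [ 433.  -284.4   96. ] yaw_y 13.62 tilt [ 0.004 -0.004 -1.   ] q [-0.63  0.28  2.14 -0.    0.72 -0.86] w 91.3 F [-0.2  0.9 -0.9]
slide cm [-0.19  0.22  8.1 ]
```

View pics/p1.png

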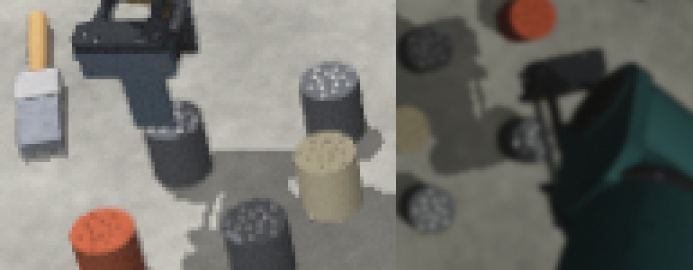

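The fingers straddle core A, at about (180,140) in the scene crop. Nothing else is near the jaws, so I'm going down.

```bash
python3 -m inch '[{"slide":[0,0,1],"turn":0},{"slide":[0,0,1.5],"turn":0},{"slide":[0,0,1.5],"turn":0},{"slide":[0,0,1.5],"turn":0},{"slide":[0,0,1.3],"turn":0},{"slide":[0,0,0.9],"turn":0},{"slide":[0,0,0.3],"turn":0},{"slide":[0,0,0],"turn":0}]'
python3 -c "
from h import *
delta((435.2,-285.5,15))"
python3 -m inch '[{"slide":[0,0,0],"turn":0},{"slide":[0,0,0],"turn":0},{"slide":[0,0,0],"turn":0},{"slide":[0,0,0],"turn":0},{"slide":[0,0,0],"turn":0},{"slide":[0,0,0],"turn":0},{"slide":[0,0,0],"turn":0},{"slide":[0,0,0],"turn":0}]' 4.5 25
python3 -m inch '[{"slide":[0,0,0],"turn":0},{"slide":[0,0,0],"turn":0},{"slide":[0,0,0],"turn":0},{"slide":[0,0,0],"turn":0},{"slide":[0,0,0],"turn":0},{"slide":[0,0,0],"turn":0},{"slide":[0,0,0],"turn":0},{"slide":[0,0,0],"turn":0}]'
```

```text
clock: 3.53
tool_pos: [435.2, -285.5, 19.9]
ee_rot: [-1.942, -2.469, -0.0]
ft_force: [-0.7, -0.3, 0.2]
width: 90.8
t 3.5333 tcp [ 435.2 -285.5   19.9] yaw_y 13.63 tilt [ 0. -0. -1.] q [-0.63  0.43  2.14  0.    0.57 -0.86] w 90.8 F [-0.7 -0.3  0.2]
slide cm [-0.   -0.    0.49]
clock: 4.2
tool_pos: [435.1, -285.2, 20.1]
ee_rot: [-1.941, -2.47, 0.0]
ft_force: [-3.5, -0.2, 6.7]
width: 53.3
clock: 4.87
tool_pos: [435.1, -285.2, 20.1]
ee_rot: [-1.941, -2.47, 0.0]
ft_force: [-3.0, 1.0, 7.4]
width: 53.6
```

```bash
python3 -m inch '[{"slide":[0,0,-0.5],"turn":0},{"slide":[0,0,-1],"turn":0},{"slide":[0,0,-1.5],"turn":0},{"slide":[0,0,-1.5],"turn":0},{"slide":[0,0,-1.5],"turn":0},{"slide":[0,0,-1.5],"turn":0},{"slide":[0.8,0.7,-1.5],"turn":0},{"slide":[1.2,1.2,-1],"turn":0}]' - 30
python3 -m inch '[{"slide":[2,1.8,0],"turn":0},{"slide":[2.2,2,0],"turn":0},{"slide":[2.2,2,0],"turn":0},{"slide":[2.2,2,0],"turn":0},{"slide":[2.2,2,0],"turn":0},{"slide":[2.2,2,0],"turn":0},{"slide":[2.2,2,0],"turn":0},{"slide":[2,2,0],"turn":0}]'
python3 -m inch '[{"slide":[2,1.9,0],"turn":0},{"slide":[2,1.9,0],"turn":0},{"slide":[1.5,1.4,0],"turn":0},{"slide":[1,1,0],"turn":0},{"slide":[0.5,0.5,0],"turn":0},{"slide":[0,0,0],"turn":0},{"slide":[0,0,0],"turn":0},{"slide":[0,0,0],"turn":0}]'
python3 - <<'E'
from h import *
delta((614.3,31,120))
E
```

```text
clock: 5.53
tool_pos: [449.0, -261.8, 122.0]
ee_rot: [1.942, 2.467, 0.0]
ft_force: [1.0, -0.7, -1.9]
width: 53.2
clock: 6.2
tool_pos: [562.2, -55.2, 120.7]
ee_rot: [1.941, 2.47, 0.0]
ft_force: [0.6, -1.2, -2.8]
width: 53.5
clock: 6.87
tool_pos: [609.8, 26.1, 119.9]
ee_rot: [-1.942, -2.469, 0.001]
ft_force: [-1.0, -0.1, -2.7]
width: 53.8
t 6.8667 tcp [609.8  26.1 119.9] yaw_y 13.62 tilt [ 0.    -0.001 -1.   ] q [ 0.    0.37  1.96 -0.    0.82 -0.23] w 53.8 F [-1.  -0.1 -2.7]
slide cm [ 0.37  0.55 -0.01]
```

```bash
python3 -m inch '[{"slide":[0.2,0.3,1],"turn":0},{"slide":[0.17,0.25,1.5],"turn":0},{"slide":[0,0,1.5],"turn":0},{"slide":[0,0,1.2],"turn":0},{"slide":[0,0,0.6],"turn":0},{"slide":[0,0,0],"turn":0},{"slide":[0,0,0],"turn":0},{"slide":[0,0,0],"turn":0}]'
python3 - <<'E'
from h import *
delta((614.3,31,40))
i=optics.get_image("scene")[:,:,::-1].copy(); j=optics.get_image("top")[:,:,::-1].copy()
cv2.imwrite("pics/p2s_raw.png",i);cv2.imwrite("pics/p2t_raw.png",j)
cv2.imwrite("pics/p2.png",np.hstack([cv2.resize(i[200:270,180:255],(600,560),interpolation=3),cv2.copyMakeBorder(cv2.resize(j[135:190,265:315],(200,220),interpolation=3),0,340,0,0,0)]))
E
```

```text
clock: 7.53
tool_pos: [615.4, 31.8, 62.5]
ee_rot: [1.941, 2.469, 0.001]
ft_force: [-0.2, -0.2, -2.7]
width: 53.9
t 7.5333 tcp [615.4  31.8  62.5] yaw_y 13.65 tilt [-0.     0.001 -1.   ] q [ 0.01  0.46  1.95  0.    0.72 -0.22] w 53.9 F [-0.2 -0.2 -2.7]
slide cm [-0.05 -0.12  2.25]
```

View pics/p2.png

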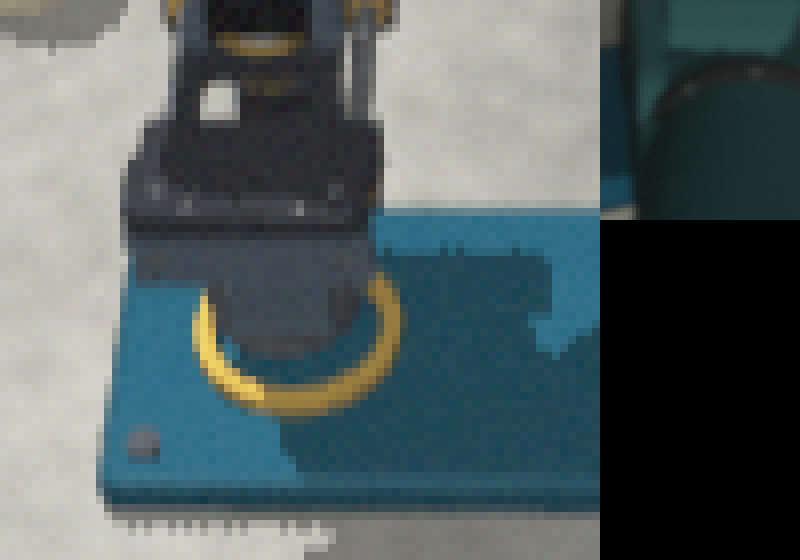

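The scene crop shows the core's foot over the ring, lower edge about y=357 and left edge about x=210. The top camera is blocked by the arm. I'll fit the ring from its colour mask and overlay the predicted core and ring outlines.

```bash
cat > fit.py <<'E'
from h import *
from scipy.optimize import minimize
def ringmask(im,x0,y0,x1,y1):
    h=cv2.cvtColor(im,cv2.COLOR_BGR2HSV); m=cv2.inRange(h,(15,100,60),(35,255,255)); k=np.zeros_like(m);k[y0:y1,x0:x1]=m[y0:y1,x0:x1]; return k>0
c=np.linspace(0,2*np.pi,73)
def circ(cx,cy,rr,z,n): return np.array([proj(n,(cx+rr*np.cos(a),cy+rr*np.sin(a),z)) for a in c])
def render(n,cx,cy,shape):
    K=8; m=np.zeros((shape[0]*K,shape[1]*K),np.uint8)
    f=lambda p:np.round((p+.5)*K-.5).astype(np.int32)
    for z in np.linspace(20,28,5): cv2.fillPoly(m,[f(circ(cx,cy,37,z,n))],255)
    h=np.full_like(m,255)
    for z in (20,28):
        t=np.zeros_like(m); cv2.fillPoly(t,[f(circ(cx,cy,29.5,z,n))],255); h&=t
    m[h>0]=0
    return cv2.resize(m,shape[::-1],interpolation=cv2.INTER_AREA)/255.
def fitring(n,im,box,x0=(614,31)):
    x,y,X,Y=box; M=ringmask(im,*box)[y:Y,x:X].astype(float)
    e=lambda p:((render(n,*p,im.shape[:2])[y:Y,x:X]-M)**2).sum()
    o=minimize(e,x0,method="Nelder-Mead",options=dict(xatol=.1,fatol=.1,initial_simplex=[x0,(x0[0]+3,x0[1]),(x0[0],x0[1]+3)],maxiter=50)); return o.x.round(2),o.fun,M.sum()
E
python3 - <<'E'
from fit import *
print("scene",fitring("scene",cv2.imread("pics/scene0_raw.png"),(195,220,240,262)))
print("top",fitring("top",cv2.imread("pics/top0_raw.png"),(270,145,305,180)))
im=cv2.imread("pics/p2s_raw.png")[205:262,190:245].astype(float)
im=np.clip((im/255)**.5*255*1.1,0,255).astype(np.uint8); k=10
b=cv2.resize(im,None,fx=k,fy=k,interpolation=0)
f=lambda p:np.round((p-[190,205]+.5)*k).astype(np.int32)
cv2.polylines(b,[f(circ(615.4,31.8,27,42.5,"scene"))],True,(0,0,255),1)
s=fitring("scene",cv2.imread("pics/scene0_raw.png"),(195,220,240,262))[0]
cv2.polylines(b,[f(circ(*s,37,28,"scene"))],True,(0,255,0),1)
cv2.imwrite("pics/p3.png",b)
E
```

```text
Traceback (most recent call last):
  File "fit.py", line 19, in fitring
    o=minimize(e,x0,method="Nelder-Mead",options=dict(xatol=.1,fatol=.1,initial_simplex=[x0,(x0[0]+3,x0[1]),(x0[0],x0[1]+3)],maxiter=50)); return o.x.round(2),o.fun,M.sum()
  File "fit.py", line 18, in <lambda>
    e=lambda p:((render(n,*p,im.shape[:2])[y:Y,x:X]-M)**2).sum()
                 ~~~~~~^^^^^^^^^^^^^^^^^^^
  File "fit.py", line 13, in render
    t=np.zeros_like(m); cv2.fillPoly(t,[f(circ(cx,cy,29.5,z,n))],255); h&=t
                                          ~~~~^^^^^^^^^^^^^^^^
  File "fit.py", line 6, in circ
    def circ(cx,cy,rr,z,n): return np.array([proj(n,(cx+rr*np.cos(a),cy+rr*np.sin(a),z)) for a in c])
                                             ~~~~^^^^^^^^^^^^^^^^^^^^^^^^^^^^^^^^^^^^^^^
  File "h.py", line 6, in proj
    p,R,t,f=cam(n); c=R@np.array(X,float)+t; u=c[:2]/c[2]; u=u*(1+p["k1"]*(u@u)); return u*f+[p["cx"],p["cy"]]
            ~~~^^^
  File "h.py", line 4, in cam
    p=optics.camera_params(n); R=cv2.Rodrigues(np.array(p["rvec"],float))[0]; return p,R,np.array(p["tvec"],float).ravel(),192/np.tan(np.radians(p["vfov"]/2))
ValueError: time passes only in moves, steps and waits
```

Too many `camera_params` calls, so I'll cache them.

```bash
sed -i 's/^def cam(n)/import functools\n@functools.cache\ndef cam(n)/' h.py
cat > ov.py <<'E'
from fit import *
def overlay(src,out,core,ring,zc):
    im=cv2.imread(src)[205:262,190:245].astype(float)
    im=np.clip((im/255)**.5*255*1.1,0,255).astype(np.uint8); k=10
    b=cv2.resize(im,None,fx=k,fy=k,interpolation=0)
    f=lambda p:np.round((p-[190,205]+.5)*k).astype(np.int32)
    cv2.polylines(b,[f(circ(*core,27,zc,"scene"))],True,(0,0,255),1)
    cv2.polylines(b,[f(circ(*ring,37,28,"scene"))],True,(0,255,0),1)
    cv2.imwrite(out,b)
E
python3 - <<'E'
from ov import *
s=fitring("scene",cv2.imread("pics/scene0_raw.png"),(195,220,240,262));print("scene",s)
print("top",fitring("top",cv2.imread("pics/top0_raw.png"),(270,145,305,180)))
overlay("pics/p2s_raw.png","pics/p3.png",(615.4,31.8),s[0],42.5)
E
```

```text
scene (array([613.2 ,  30.72]), np.float64(36.819377162629756), np.float64(183.0))
top (array([614.14,  31.48]), np.float64(15.89442522106882), np.float64(165.0))
```

View pics/p3.png

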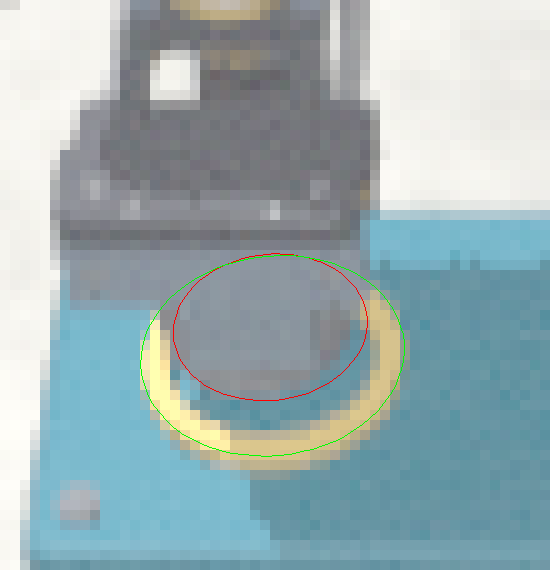

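```bash
python3 - <<'E'
from ov import *
im=cv2.imread("pics/p2s_raw.png"); 
print("B-R"); print("     "+" ".join(f"{x:3d}" for x in range(203,233)))
for y in range(232,250): print(y," ".join(f"{int(im[y,x,0])-int(im[y,x,2]):3d}" for x in range(203,233)))
p=circ(615.4,31.8,27,42.5,"scene"); print(p.min(0),p.max(0))
st=r.read_state(); R=cv2.Rodrigues(st["ee_rot"])[0];print(st["tool_pos"])
for yy in(27,41):
  for xx in(-16,16): print(yy,xx,proj("scene",st["tool_pos"]+R@np.array([xx,yy,0])).round(1))
E
```

```text
B-R
     203 204 205 206 207 208 209 210 211 212 213 214 215 216 217 218 219 220 221 222 223 224 225 226 227 228 229 230 231 232
232  21  20  18  19  19  19  18  18  20  21  18  18  19  18  19  19  18  20  16   5   4  11  18  20  51  52  54  53  52  51
233  19  19  20  18  16  17  20  18  20  17  20  20  17  21  18  18  19  18  19  12  10  16  17  18  18  53  56  49  51  52
234  20  20  17  19  21  18  19  20  21  17  22  19  21  20  18  18  20  19  21  17  16  20  18   4 -43  20  48  51  49  49
235  42  41  32  14  16  19  23  18  20  20  16  19  19  20  22  20  19  18  17  15  10  13   6 -44 -87 -46  21  51  52  53
236  77  75  -2   2   5  19  21  20  18  19  18  21  19  18  20  22  21  18   9   9   3   9   2 -69 -85 -82 -20  52  54  50
237  84  78 -91   3   6  14  18  18  21  18  18  21  20  17  20  18  19  22  10   4   4   3  33 -22 -79 -87 -58  57  52  63
238  87  49 -134 -39   3  11  17  18  20  18  16  18  19  20  19  17  18  20  12   5   5  11  46  32 -56 -86 -83  30  52  55
239  85 -31 -135 -74   5  11  17  19  20  17  20  19  19  18  18  19  17  20  14   2   4  28  52  46 -
[... 768 characters left out ...]
52  54  53
246  87  90 -20 -135 -135 -124 -88  20  51  53  52  54  57  50  51  56  52  53  52  15 -28 -54 -92 -91 -72 -24  52  57  50  52
247  91  90  67 -62 -126 -134 -138 -101 -82  -6  37  38  53  59  52  35  21  12 -32 -53 -91 -92 -84 -78 -27  37  52  52  55  53
248  86  86  88  41 -53 -112 -131 -136 -137 -114 -41 -40 -31 -30 -32 -41 -51 -60 -93 -90 -91 -82 -58 -29  36  51  53  54  56  53
249  88  88  87  89  42 -40 -85 -121 -130 -133 -90 -92 -90 -91 -91 -92 -94 -94 -90 -85 -78 -48  -6  41  47  53  51  54  56  51
[206.78028293 229.84932   ] [226.1816941  244.52639306]
[615.40896763  31.84858239  62.69078876]
27 -16 [209.4 239.7]
27 16 [221.1 239.7]
41 -16 [208.9 243.6]
41 16 [220.8 243.7]
```

```bash
python3 - <<'E'
from ov import *
from scipy.optimize import least_squares
im=cv2.imread("pics/scene0_raw.png").astype(int); d=im[:,:,0]-im[:,:,2]
print("cols 202-232"); 
for y in (236,238,240,242): print(y,d[y,202:209],d[y,224:232])
for x in (214,217,220): print(x,"top",d[228:237,x],"bottom",d[244:255,x])
tx=np.array([-.2352,.972]); ty=np.array([.972,.2352])
tcp=np.array([615.4,31.8])
def ex(c): p=circ(*c,27,42.5,"scene"); return np.r_[p[:,0].min(),p[:,0].max(),p[:,1].max()]
obs=np.r_[205.55,225.4,244.25]
o=least_squares(lambda c:ex(c)-obs,tcp); print("core free",o.x,o.fun)
o=least_squares(lambda a:ex(tcp+a*tx)-obs,[0.]); print("core along tool x",o.x,tcp+o.x*tx,o.fun)
for c in((613.2,30.72),(614.14,31.48)):
    q=np.vstack([circ(*c,37,28,"scene"),circ(*c,37,20,"scene")]);print(c,"ring hull",q.min(0),q.max(0)); i=circ(*c,29.5,28,"scene");print("inner top circle",i.min(0),i.max(0)); 
E
```

```text
cols 202-232
236 [  79   77   78   13 -114 -131 -101] [  43    2  -95 -131 -129  -27   83   83]
238 [  81   84   46 -135 -132  -65   18] [  79   79   53  -78 -134 -124   47   82]
240 [  82   80  -83 -132 -116   14   83] [  81   83   74   -8 -133 -128    0   81]
242 [  81   83  -79 -134 -128   52   84] [  83   80   57 -101 -133 -100   31   85]
214 top [  84   82   25  -82 -131  -94  -35   70   81] bottom [  84   85   83   56  -66 -130 -111  -43   50   83   84]
217 top [  80   81  -10 -103 -111  -49   29   81   83] bottom [  84   82   82   82  -54 -131 -111  -49   39   82   81]
220 top [  81   82   -4 -108 -127  -64    9   81   78] bottom [  80   84   84   16  -90 -130  -94  -30   68   81   84]
core free [615.15773053  28.78250674] [ 0.22943546 -0.2293845   0.00858837]
core along tool x [-2.80615888] [616.06000857  29.07241357] [ 0.22403731 -0.2248847   0.2729941 ]
(613.2, 30.72) ring hull [203.53648203 230.00892921] [230.03589394 251.90152891]
inner top circle [206.21256543 231.969864  ] [227.22241717 247.94927201]
(614.14, 31.48) ring hull [203.68450292 230.29411746] [230.19879607 252.209919  ]
inner top circle [206.36214002 232.25731347] [227.38432384 248.25540467]
```

The finger silhouette matches the prediction, so the robot and camera frames agree. The core sits about 2.8 mm to tool −x in the jaws, which fits the top camera's estimate. I'll shift by (+2.5, −1.5) mm and descend while watching the force.

```bash
python3 -m inch '[{"slide":[0.15,-0.1,0],"turn":0},{"slide":[0.1,-0.05,0.3],"turn":0},{"slide":[0,0,0.4],"turn":0},{"slide":[0,0,0.4],"turn":0},{"slide":[0,0,0.1],"turn":0},{"slide":[0,0,0],"turn":0},{"slide":[0,0,0],"turn":0},{"slide":[0,0,0],"turn":0}]'
python3 -m inch '[{"slide":[0,0,0.1],"turn":0},{"slide":[0,0,0.1],"turn":0},{"slide":[0,0,0.1],"turn":0},{"slide":[0,0,0.1],"turn":0},{"slide":[0,0,0.1],"turn":0},{"slide":[0,0,0.1],"turn":0},{"slide":[0,0,0],"turn":0},{"slide":[0,0,0],"turn":0}]'
python3 -c "
from h import *
delta((613.2,33.5,40))
snap('scene','s4')"
```

```text
clock: 8.3
tool_pos: [613.0, 33.9, 50.0]
ee_rot: [1.942, 2.47, 0.0]
ft_force: [0.2, -0.3, -2.2]
width: 53.8
clock: 8.97
tool_pos: [612.8, 34.0, 43.9]
ee_rot: [-1.941, -2.47, 0.0]
ft_force: [0.6, 0.1, -2.8]
width: 53.6
t 8.9667 tcp [612.8  34.   43.9] yaw_y 13.66 tilt [ 0. -0. -1.] q [ 0.02  0.49  1.96 -0.    0.69 -0.22] w 53.6 F [ 0.6  0.1 -2.8]
slide cm [-0.06  0.03  0.39]
```

There is no contact with the foot at about 24 mm, so it is inside the ring. I'll lower it to the floor.

```bash
python3 -m inch '[{"slide":[0,0,0.1],"turn":0},{"slide":[0,0,0.1],"turn":0},{"slide":[0,0,0.1],"turn":0},{"slide":[0,0,0.05],"turn":0},{"slide":[0,0,0.05],"turn":0},{"slide":[0,0,0],"turn":0},{"slide":[0,0,0],"turn":0},{"slide":[0,0,0],"turn":0}]'
```

```text
clock: 9.68
tool_pos: [612.8, 34.0, 40.1]
ee_rot: [-1.941, -2.47, 0.0]
ft_force: [-3.7, -0.0, 4.9]
width: 53.7
```

The core is on the floor (force up at the floor height), so I'm releasing it.

```bash
python3 -m inch '[{"slide":[0,0,0],"turn":0},{"slide":[0,0,0],"turn":0},{"slide":[0,0,0],"turn":0},{"slide":[0,0,0],"turn":0},{"slide":[0,0,0],"turn":0},{"slide":[0,0,0],"turn":0},{"slide":[0,0,0],"turn":0},{"slide":[0,0,0],"turn":0}]' 7.5 25
python3 -m inch '[{"slide":[0,0,-1],"turn":0},{"slide":[0,0,-2],"turn":0},{"slide":[0,0,-3],"turn":0},{"slide":[0,0,-4],"turn":0},{"slide":[0,0,-4],"turn":0},{"slide":[0,0,-4],"turn":0},{"slide":[0,0,-4],"turn":0},{"slide":[0,0,-2],"turn":0}]' 9
python3 - <<'E'
from h import *
i=optics.get_image("scene")[:,:,::-1].copy(); j=optics.get_image("top")[:,:,::-1].copy()
cv2.imwrite("pics/p5s_raw.png",i);cv2.imwrite("pics/p5t_raw.png",j)
cv2.imwrite("pics/p5.png",np.hstack([cv2.resize(i[180:270,185:365],(720,360),interpolation=3)]))
delta((583,160,270))
E
```

```text
clock: 10.35
tool_pos: [612.9, 34.0, 39.9]
ee_rot: [1.942, 2.47, 0.0]
ft_force: [-0.3, -0.3, -1.2]
width: 74.6
clock: 11.02
tool_pos: [614.1, 34.0, 286.1]
ee_rot: [1.939, 2.466, 0.006]
ft_force: [0.7, 0.3, 0.9]
width: 90.2
t 11.1167 tcp [614.7  34.  285.3] yaw_y 13.66 tilt [-0.002  0.007 -1.   ] q [ 0.02  0.17  1.87 -0.    1.1  -0.22] w 90.2 F [-0.7  0.   0.2]
slide cm [12.99 -0.11  1.51]
```

View pics/p5.png

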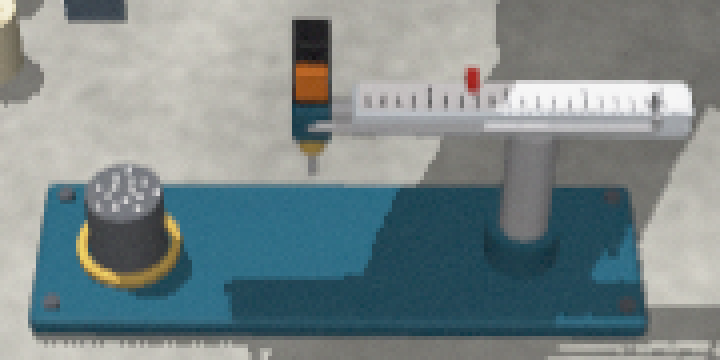

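The granite stands upright in the ring, at about (125,225) in the crop, with the boom still in and the rider at (473,78). Next I'll check the expected grip position against the button's pixels, fit the rider and pointer, and move over.

```bash
python3 - <<'E'
from h import *
gy=np.array([-np.sin(np.radians(13.6)),np.cos(np.radians(13.6)),0]); gx=np.array([gy[1],-gy[0],0])
seat=np.array([613.6,31,0]); grip=seat+135*gy+[0,0,205]
hs=cv2.imread("pics/p5s_raw.png"); ht=cv2.imread("pics/top0_raw.png")
for n,im in(("scene",hs),("top",ht)):
    h=cv2.cvtColor(im,cv2.COLOR_BGR2HSV)
    o=cv2.inRange(h,(7,150,100),(14,255,255)); ys,xs=np.nonzero(o); k=(abs(xs-proj(n,grip)[0])<15)&(abs(ys-proj(n,grip)[1])<15); print(n,"orange",xs[k].min(),xs[k].max(),ys[k].min(),ys[k].max(),(xs[k].mean(),ys[k].mean()),k.sum())
    print(" pred button corners",[proj(n,grip+22*gx+a*gy+[0,0,z]).round(1).tolist() for a in(-10,10) for z in(-13,13)])
    m=cv2.inRange(h,(0,150,90),(6,255,255))|cv2.inRange(h,(174,150,90),(180,255,255)); c=proj(n,(549,256,180)); ys,xs=np.nonzero(m); k=(abs(xs-c[0])<10)&(abs(ys-c[1])<10); rp=(xs[k].mean(),ys[k].mean()); print(" red",rp,k.sum(),xs[k].min(),xs[k].max(),ys[k].min(),ys[k].max(), [ (a:=atz(n,rp,z)).round(1).tolist()+[round(float((a-seat)@gy),1),round(float((a-seat)@gx),1)] for z in(179,184)])
a=cv2.resize(hs[190:220,270:365],(760,240),interpolation=3); b=cv2.resize(ht[150:190,150:245],(760,320),interpolation=3)
cv2.imwrite("pics/p6.png",np.vstack([a,b]))
E
python3 -m inch '[{"slide":[0.5,0,0],"turn":0},{"slide":[1.5,0,0],"turn":0},{"slide":[2.2,0,0],"turn":0},{"slide":[2.6,0,0],"turn":0},{"slide":[2.6,0,0],"turn":0},{"slide":[2,0,0],"turn":0},{"slide":[1.2,0,0],"turn":0},{"slide":[0.6,-0.05,0],"turn":0}]' 9
```

```text
scene orange 259 266 196 204 (np.float64(262.5), np.float64(200.0)) 72
 pred button corners [[260.9, 204.3], [260.9, 196.9], [268.9, 204.3], [268.9, 196.9]]
 red (np.float64(302.5), np.float64(199.0)) 10 302 303 197 201 [[548.6, 254.7, 179.0, 232.7, -10.6], [553.7, 255.3, 184.0, 232.1, -5.5]]
top orange 241 247 154 157 (np.float64(244.0), np.float64(155.30434782608697)) 23
 pred button corners [[245.9, 155.6], [245.7, 154.2], [238.8, 157.1], [238.3, 155.8]]
 red (np.float64(210.28571428571428), np.float64(176.42857142857142)) 7 210 211 174 178 [[546.9, 255.0, 179.0, 233.4, -12.2], [546.4, 254.4, 184.0, 232.9, -12.7]]
clock: 11.78
tool_pos: [580.0, 163.9, 278.7]
ee_rot: [-1.939, -2.47, 0.002]
ft_force: [-0.3, 0.2, 0.2]
width: 90.2
```

View pics/p6.png

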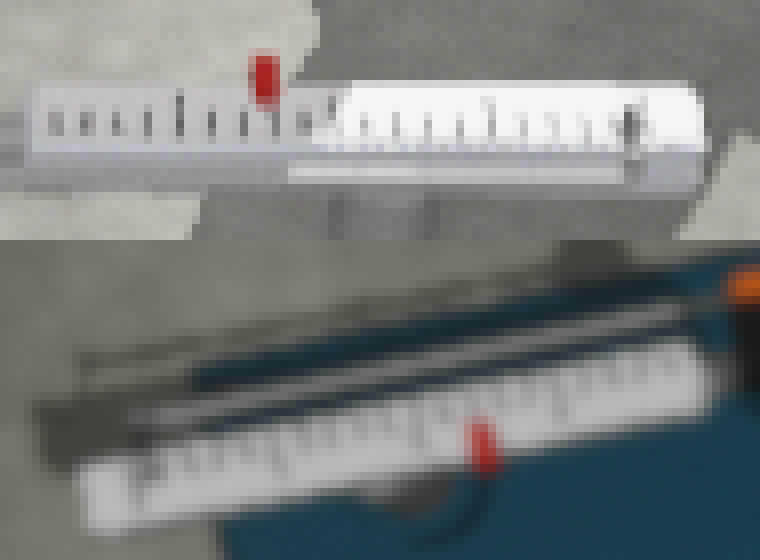

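The scale crop shows the rider at (265,80) and the pointer at (631,127). The pointer is about 4–5 mm short of the zero major tick, so the boom starts slightly out. That also explains the button being 4–5 mm nearer the seat than predicted. The grip is therefore near gauge y = 130.5.

```bash
python3 - <<'E'
from h import *
gy=np.array([-np.sin(np.radians(13.6)),np.cos(np.radians(13.6)),0]); gx=np.array([gy[1],-gy[0],0]); seat=np.array([613.6,31,0])
g=lambda a:np.r_[(a-seat)@gx,(a-seat)@gy,a[2]].round(1)
print("rider",g(tri((210.29,176.43),(302.6,199.3))[0]))
ps,pt=(348.4,205.4),(167.9,177.1)
print("ptr",g(tri(pt,ps)[0]),g(atz("scene",ps,179)),g(atz("top",pt,179)))
print("btn",[ (a,proj("scene",seat+a*gy+22*gx+[0,0,205]).round(1),proj("top",seat+a*gy+18*gx+[0,0,212]).round(1)) for a in(129,131,133)])
grip=seat+130.5*gy
delta(grip+1*gx+[0,0,188])
E
```

```text
rider [-12.  233.4 176.6]
ptr [ 10.9 349.4 177.1] [ 12.7 349.2 179. ] [ 10.6 348.9 179. ]
btn [(129, array([262.5, 200.6]), array([244.6, 156.3])), (131, array([263.3, 200.6]), array([243.8, 156.5])), (133, array([264.1, 200.6]), array([243.1, 156.6]))]
t 11.7833 tcp [580.  163.9 278.7] yaw_y 13.75 tilt [ 0.    -0.002 -1.   ] q [ 0.24  0.16  1.89  0.    1.09 -0.  ] w 90.2 F [-0.3  0.2  0.2]
slide cm [-0.66  0.25  9.07]
```

```bash
python3 -m inch '[{"slide":[-0.4,0.1,0.5],"turn":0},{"slide":[-0.2,0.1,1],"turn":0},{"slide":[0,0,1],"turn":0},{"slide":[0,0,0.5],"turn":0},{"slide":[0,0,0],"turn":0},{"slide":[0,0,0],"turn":0},{"slide":[0,0,0],"turn":0},{"slide":[0,0,0],"turn":0}]' 9
python3 - <<'E'
from h import *
gy=np.array([-np.sin(np.radians(13.6)),np.cos(np.radians(13.6)),0]); gx=np.array([gy[1],-gy[0],0]); seat=np.array([613.6,31,0])
delta(seat+130*gy+1*gx+[0,0,188])
i=optics.get_image("scene")[:,:,::-1].copy(); j=optics.get_image("top")[:,:,::-1].copy()
cv2.imwrite("pics/p7.png",np.hstack([cv2.resize(i[150:230,215:300],(510,480),interpolation=3),cv2.resize(j[140:200,215:245],(240,480),interpolation=3)]))
E
```

```text
clock: 12.45
tool_pos: [584.9, 156.6, 250.4]
ee_rot: [1.942, 2.469, 0.001]
ft_force: [0.0, 0.0, 0.0]
width: 89.8
t 12.45 tcp [584.9 156.6 250.4] yaw_y 13.65 tilt [-0.     0.001 -1.   ] q [ 0.22  0.19  1.91 -0.    1.04 -0.01] w 89.8 F [0. 0. 0.]
slide cm [ 0.11 -0.06  6.24]
```

View pics/p7.png

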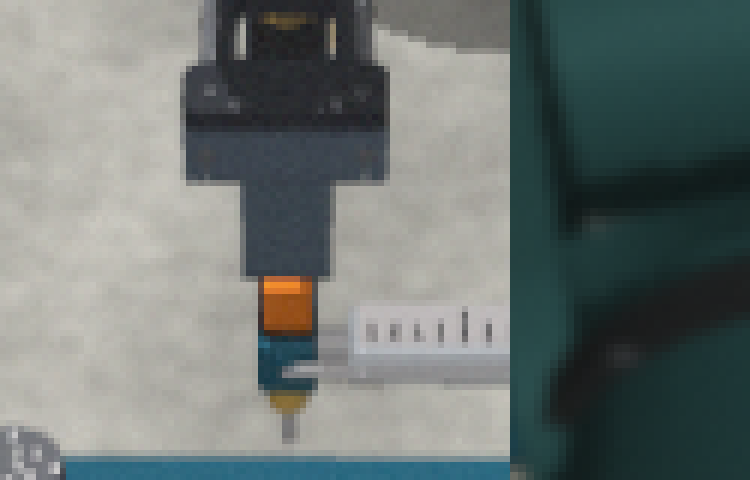

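The +x finger (centre x≈288) is directly over the orange button (x≈288), so they line up. Descending, then squeezing.

```bash
python3 -m inch '[{"slide":[0.05,-0.06,0.5],"turn":0},{"slide":[0,0,1],"turn":0},{"slide":[0,0,1.2],"turn":0},{"slide":[0,0,1.2],"turn":0},{"slide":[0,0,1.2],"turn":0},{"slide":[0,0,0.8],"turn":0},{"slide":[0,0,0.3],"turn":0},{"slide":[0,0,0],"turn":0}]' 9
python3 -m inch '[{"slide":[0,0,0],"turn":0},{"slide":[0,0,0],"turn":0},{"slide":[0,0,0],"turn":0},{"slide":[0,0,0],"turn":0},{"slide":[0,0,0],"turn":0},{"slide":[0,0,0],"turn":0},{"slide":[0,0,0],"turn":0},{"slide":[0,0,0],"turn":0}]' 2 25
python3 -m inch '[{"slide":[0,0,0],"turn":0},{"slide":[0,0,0],"turn":0},{"slide":[0,0,0],"turn":0},{"slide":[0,0,0],"turn":0},{"slide":[0,0,0],"turn":0},{"slide":[0,0,0],"turn":0},{"slide":[0,0,0],"turn":0},{"slide":[0,0,0],"turn":0}]'
```

```text
clock: 13.22
tool_pos: [583.4, 157.0, 186.7]
ee_rot: [-1.941, -2.469, 0.002]
ft_force: [-0.6, -0.4, 1.2]
width: 90.0
clock: 13.88
tool_pos: [584.4, 157.2, 188.1]
ee_rot: [1.941, 2.469, 0.002]
ft_force: [6.6, 1.5, -3.2]
width: 39.5
clock: 14.55
tool_pos: [584.1, 157.2, 188.1]
ee_rot: [1.942, 2.469, 0.001]
ft_force: [2.2, 2.6, 1.6]
width: 25.8
```

Opening is 25.8 mm, so the button is fully in (26). I'll draw about 110 of the estimated 116 mm.

```bash
python3 -m inch '[{"slide":[-0.3,0,0],"turn":0},{"slide":[-0.6,0,0],"turn":0},{"slide":[-0.8,0,0],"turn":0},{"slide":[-0.8,0,0],"turn":0},{"slide":[-0.8,0,0],"turn":0},{"slide":[-0.8,0,0],"turn":0},{"slide":[-0.8,0,0],"turn":0},{"slide":[-0.6,0,0],"turn":0}]' - 30
python3 -m inch '[{"slide":[-0.8,0,0],"turn":0},{"slide":[-0.8,0,0],"turn":0},{"slide":[-0.8,0,0],"turn":0},{"slide":[-0.8,0,0],"turn":0},{"slide":[-0.8,0,0],"turn":0},{"slide":[-0.8,0,0],"turn":0},{"slide":[-0.5,0,0],"turn":0},{"slide":[-0.2,0,0],"turn":0}]'
python3 -m inch '[{"slide":[0,0,0],"turn":0},{"slide":[0,0,0],"turn":0},{"slide":[0,0,0],"turn":0},{"slide":[0,0,0],"turn":0},{"slide":[0,0,0],"turn":0},{"slide":[0,0,0],"turn":0},{"slide":[0,0,0],"turn":0},{"slide":[0,0,0],"turn":0}]'
python3 - <<'E'
from h import *
delta((584.1,157.2,188.1))
i=optics.get_image("scene")[:,:,::-1].copy(); j=optics.get_image("top")[:,:,::-1].copy()
cv2.imwrite("pics/p8s_raw.png",i)
cv2.imwrite("pics/p8.png",np.vstack([cv2.resize(i[190:220,270:365],(760,240),interpolation=3),cv2.resize(j[150:190,150:245],(760,320),interpolation=3)]))
E
```

```text
clock: 15.22
tool_pos: [597.1, 102.3, 188.1]
ee_rot: [-1.942, -2.469, 0.0]
ft_force: [-0.6, 2.2, 5.0]
width: 25.6
clock: 15.88
tool_pos: [609.7, 48.7, 188.1]
ee_rot: [-1.942, -2.469, 0.001]
ft_force: [-2.3, 1.7, 6.8]
width: 25.7
clock: 16.55
tool_pos: [609.7, 49.0, 188.1]
ee_rot: [1.942, 2.469, -0.001]
ft_force: [-2.1, -2.0, 7.8]
width: 26.1
t 16.55 tcp [609.7  49.  188.1] yaw_y 13.64 tilt [-0.001 -0.001 -1.   ] q [ 0.04  0.28  1.93 -0.    0.94 -0.2 ] w 26.1 F [-2.1 -2.   7.8]
slide cm [ 1.112e+01  6.000e-02 -1.000e-02]
```

View pics/p8.png

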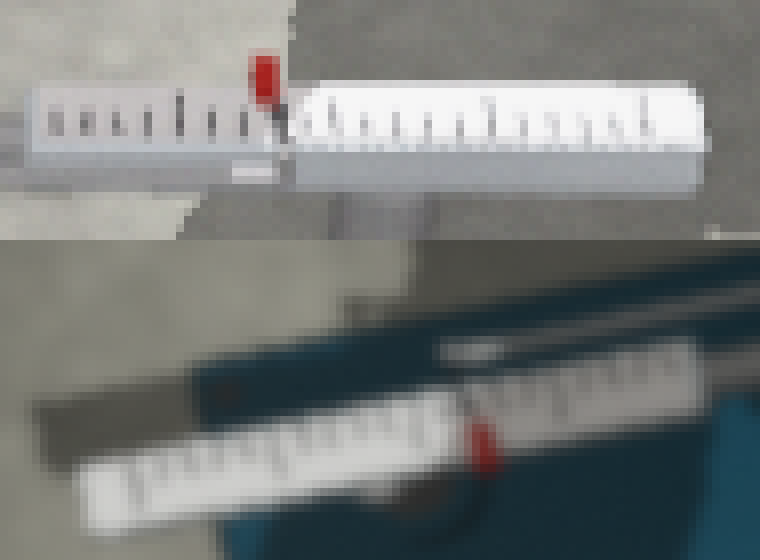

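```bash
python3 - <<'E'
from h import *
gy=np.array([-np.sin(np.radians(13.65)),np.cos(np.radians(13.65)),0]); gx=np.array([gy[1],-gy[0],0]); seat=np.array([613.6,31,0])
P=lambda x,y,Y:seat+x*gx+y*gy+[0,0,Y]
C=lambda p,o:((p-o+.5)*8-.5).round(0)
for x,z in((-12,177),(-12,184),(-6,179),(0,179),(6,179),(12,179)):
  for y in(233.2,):
    print(x,z,"scene crop",C(proj("scene",P(x,y,z)),np.array([270,190])),"top crop",C(proj("top",P(x,y,z)),np.array([150,150]))+[0,240])
print("per 5mm",C(proj("scene",P(0,238.2,179)),np.array([270,190])),C(proj("top",P(0,238.2,179)),np.array([150,150]))+[0,240])
im=cv2.imread("pics/p8s_raw.png").astype(int)
print("scene grey / red excess, cols 299-312")
for y in range(196,209): print(y,im[y,299:313].sum(1)//3, (im[y,299:313,2]-im[y,299:313,1]))
E
```

```text
-12 177 scene crop [264.  76.] top crop [487. 455.]
-12 184 scene crop [266.  61.] top crop [485. 454.]
-6 179 scene crop [266.  85.] top crop [483. 438.]
0 179 scene crop [267.  98.] top crop [479. 421.]
6 179 scene crop [268. 111.] top crop [476. 404.]
12 179 scene crop [269. 124.] top crop [472. 387.]
per 5mm [282.  98.] [465. 424.]
scene grey / red excess, cols 299-312
196 [185 188 179 172 173 176 182 118 119 121 117 113 113 115] [ 2  4 14 23 21 14  0  0 -1 -1  0  0 -1  1]
197 [187 185 157 101 104 133 180 119 118 115 118 118 114 116] [  2   4  39 103 102  63   1   2   1   1  -1   2   1   0]
198 [186 182 145  83  78 110 180 117 117 116 118 115 115 114] [  2   5  40 128 131  87   3   2   0  -2   3   1  -1   0]
199 [184 179 116  77  77 109 181 118 120 120 118 112 116 113] [  0   5  48 131 131  89  -1  -1   1   1  -1   0   0   1]
200 [184 183 129  79  77 105 174 151 151 150 162 207 207 209] [  0   5  38 126 126  91  11   3   2   2   2   1   0   2]
201 [193 191 152  72  70 104 177 194 194 199 234 245 244 246] [  3   4  27 122 123  85  22   3   5   5   0   0   0   0]
202 [193 193 167 103 101  99 168 192 201 234 245 245 223 246] [ 5  5 19 81 80 66  4  4  4  0  1  0 -1  0]
203 [192 172 189 156 136  83 101 194 218 244 246 244 193 243] [ 2  3  6 33 37 37  2  4  2  0  0  1  2  0]
204 [185 127 192 192 162  83  89 201 226 223 246 244 182 231] [3 2 2 4 2 2 1 3 2 2 0 0 0 1]
205 [186 117 192 192 189 129 106 229 222 197 246 244 199 224] [ 6  2  2  5  3  1 -1  1  1  0  0  0 -1  1]
206 [182 119 190 193 206 162 114 237 223 213 243 242 224 212] [4 3 5 3 4 1 1 1 1 1 0 0 0 1]
207 [186 169 190 195 221 177 123 173 219 225 221 223 228 221] [ 0 -2  0  0  0 -1  3  2 -1  0  1 -1  0  0]
208 [190 190 188 191 207 189 184 182 191 207 195 197 215 196] [-3 -3 -3 -5 -6 -3  0 -1 -6 -4 -4 -4 -4 -5]
```

The rider is centred at scene column 302.66, which projects to 303.06 at the pointer's place. The pointer is at about 304.7. That leaves about 4.3 mm by the scene camera, 5.0 by the starting estimate and roughly 3 by the top camera. I'll draw 4.2 mm more.

```bash
python3 -m inch '[{"slide":[-0.1,0,0],"turn":0},{"slide":[-0.1,0,0],"turn":0},{"slide":[-0.1,0,0],"turn":0},{"slide":[-0.12,0,0],"turn":0},{"slide":[0,0,0],"turn":0},{"slide":[0,0,0],"turn":0},{"slide":[0,0,0],"turn":0},{"slide":[0,0,0],"turn":0}]'
python3 - <<'E'
from h import *
delta((584.1,157.2,188.1))
i=optics.get_image("scene")[:,:,::-1].copy(); j=optics.get_image("top")[:,:,::-1].copy()
cv2.imwrite("pics/p9.png",np.vstack([cv2.resize(i[190:270,205:315],(550,400),interpolation=3),cv2.resize(np.hstack([i[193:213,285:330],j[163:183,195:235]])[:, :],(550,130) if 0 else (680,160),interpolation=3)[:,:550]]))
im=i.astype(int)
for y in range(197,209): print(y,im[y,299:313].sum(1)//3)
E
```

```text
clock: 17.32
tool_pos: [610.6, 45.1, 188.0]
ee_rot: [-1.942, -2.469, 0.001]
ft_force: [-2.7, -1.0, 7.2]
width: 25.8
t 17.3167 tcp [610.6  45.1 188. ] yaw_y 13.64 tilt [-0.    -0.001 -1.   ] q [ 0.04  0.28  1.93 -0.    0.94 -0.2 ] w 25.8 F [-2.7 -1.   7.2]
slide cm [ 1.152e+01  7.000e-02 -1.000e-02]
197 [187 184 156 101 103 135 182 116 118 118 117 118 116 113]
198 [187 183 144  80  80 111 180 119 117 118 119 115 114 112]
199 [185 177 116  75  80 109 180 116 117 117 114 117 114 117]
200 [185 179 130  79  78 107 179 150 152 160 209 208 207 209]
201 [194 189 154  72  71 102 184 195 199 233 246 246 244 246]
202 [193 191 164  97  74 119 199 229 232 246 246 245 223 246]
203 [192 175 188 151  75 146 233 245 243 244 246 244 193 243]
204 [186 123 191 184  99 159 246 245 225 223 246 244 183 232]
205 [185 116 194 186 139 159 246 245 223 198 246 245 198 225]
206 [184 118 192 206 157 145 243 242 223 210 243 242 224 211]
207 [187 169 193 216 149 144 220 224 222 224 221 224 227 223]
208 [187 188 189 186 177 180 188 205 190 206 191 200 216 197]
```

View pics/p9.png

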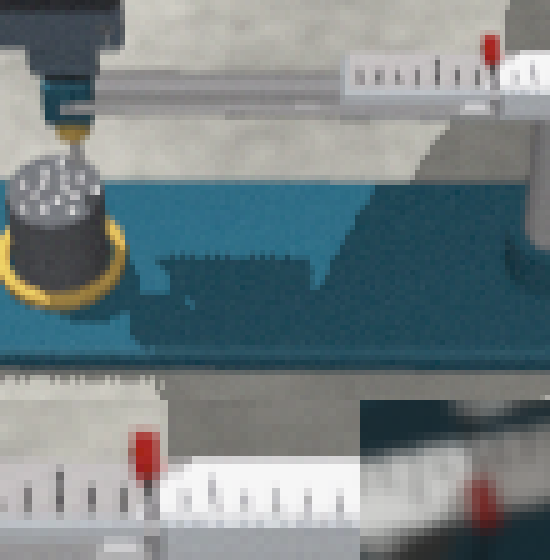

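The pointer (column 303.1) lines up with the rider (302.66, projected 303.0). The core stands in the ring under the probe tip without touching it, and the jaw opening of 25.8 mm means the button is fully in. I'm handing in.

```bash
python3 -c "
from cell import r
print(r.hand_in()); s=r.read_state(); print(s['width'],s['tool_pos'],s['clock'])"
```

```text
the job is handed in; nothing more can be done
None
the job is handed in; nothing more can be done
```

I stood the right-most granite core in the brass ring and let go. I then squeezed the lock button and drew the boom about 115 mm until its pointer met the rider. I handed in at about 17 s with the grip still held; the hand-in gave no verdict.

**Last checks:**
- **Core:** it stands upright inside the ring with nothing touching it, and the probe tip is clear above it.
- **Lock button:** the jaw opening was 25.8 mm, which means the button is fully in.
- **Pointer:** in the scene camera it is within about 0.1 px (under 1 mm) of the rider's middle. The top camera had suggested drawing about 1 mm less, and my starting estimate about 1 mm more; both are inside the 4 mm tolerance.
- **Bystanders:** the rider showed at the same pixels as before. No move went near the other cores or the wash bottle, but I did not measure them again at the end.

**What disagreed on the way:**
- **Grip position:** the grip was about 5 mm nearer the seat than the "fully in" figure. The boom seems to have started slightly drawn out, and I went by the measured position.
- **Core in the jaws:** it sat about 2.8 mm off centre along the pads, and I corrected for that before lowering it into the ring.

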